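Light the camp grill and hold its lid open

ROBOT

A 6-joint arm with a two-finger parallel gripper is mounted at the origin on the work surface. World frame = base frame: x ahead of the robot, y to its left, z up, the work surface at z = 0. Lengths are in m, angles in rad, forces in N, time in s.
With the tool pointing down it reaches from about 0.35 to 0.975 m from the base axis. Payload 7.1 kg.
Tool frame: the origin (TCP) lies on the centre line of the jaws, within the pads' length; the fingertips stand 17 mm ahead of it and the grasp point (between the pads) lies 2 mm behind it; z points along the fingers, y is the direction in which the jaws open and shut (so a half turn about z gives the same grasp; the last joint's range is limited). The gripper opens to 88 mm and grips with 3 to 60 N. Pads are 20 mm wide; open, the fingers measure 115 mm over their backs; the gripper's body (75 mm by 178 mm) begins 61 mm behind the grasp point.
Start: joints at [1.322, 0.423, 1.63, -0, 1.089, -0.019], TCP at [0.142, 0.609, 0.24] pointing down, gripper open.
Joint ranges: [-3, 3], [-0.9, 2.11], [0.09, 2.58], [-1.31, 4.45], [0.11, 2.69], [-2.54, 2.54]. Speed limits (rad/s): [2.39, 2.39, 3.01, 3.14, 3.14, 3.14].

INTERFACE

Orientations are given as a unit quaternion [w, x, y, z].
In Python, from rig import read_state, camera, finish_job gives the robot as it stands.
- The arm moves only by the tool servo_tool, never from a script. Its argument "plan" is one flat list of numbers, 6 for each row, row after row: the shift along the tool's x, y, z normalised to -1 to 1, where 1 is 0.5 m, then the turn, a rotation vector about the tool's x, y, z normalised to -1 to 1, where 1 is pi rad. In form: [x, y, z, wx, wy, wz, x, y, z, wx, wy, wz, ...]. A call has exactly 5 rows; each row is the pose to reach, as a shift and turn from the pose commanded when the call began, along the tool's axes at that moment, turning the shorter way round; what a row does not reach only later rows make up. A row lasts 1/12 s, in which the tool goes at most 41.7 mm and 7.16 degrees, less where a joint would pass 70% of its speed; a pose out of reach is approached as far as the arm can. A call with a number of a shift or a turn outside -1 to 1 is refused whole. A call with a gripper value outside its range is refused whole. "grip" is the gripper command: -1 is shut, 1 is fully open, values between are in proportion, set as the call begins (left out, the last holds). The fingers move at their own pace and stop on an object; the grip force is fixed at half the most. Time passes only in rows, so rows that repeat a pose let the fingers close, or fill a call up. It gives the time, the measured TCP pose, the force and the opening at its end, in the units of the state.
- read_state(): the state, without advancing time (a new reading comes with each control period).
- camera(name): name is "scene" or "top" or "wrist"; returns a dict with "frame" (480x640x3 uint8, red, green, blue), "K" (3x3 intrinsics, pixels), "R" (3x3) and "t" (3): a world point X has camera coordinates R X + t. Camera axes: x right, y down, z forward; pixel columns grow to the right and rows downward; lengths in m; the calibration is good to about 2 mm. A picture is of the moment at which its call begins. There is no depth.
- finish_job(): hands the job in, once; it reports no verdict.
The state is a dict: "clock": time; "joint_positions": joint angles; "dq": joint speeds; "joint_torque": joint torques, N m; "position": TCP position; "eef_rot": TCP orientation; "wrist_force": force on the tool from outside, world axes, zero at the start; "torque": the same for the moment, N m; "finger_gap": opening from 0.0 (shut) to 1.0 (fully open).
Only numpy, scipy, OpenCV 4.12 (cv2) and the standard library are available. Lean on these libraries where they do the work, as an engineer would, in place of code of your own. Each camera call takes 0.05 s, during which the arm holds its last target.

TASK

It is dark and the cook wants to turn the food: first put the lantern upright on its yellow charging dock beside the grill, pushed fully down over the two pegs, and let go of it. Then lift the red grill lid by its wooden handle and hold it open at 50 degrees from closed; it falls shut if released, so finish while still holding it there with the gripper. Leave the mug, the jar and the roasting fork where they are.

Things in the scene. Friction and masses are not known exactly. Their poses are not given: they have to be found in the camera images.
- lantern_mid (a point): Centre of the loose lantern (0.35 kg), 60 mm above its underside; z up. Orange square cap 44 x 44 mm, sides along x and y, 88 to 114 mm above the underside: take it here from above. Small black knob on it up to 120 mm. Below: clear globe 42 mm across, dark cylinder 50 mm across (18 to 48 mm up). The foot has its own entry. Stands left or right of the grill.
- dock_seat (a point): Centre of the top face of the fixed yellow dock, 110 (x) x 80 (y) mm, 22 mm tall, on the grill's other side. Two steel pegs, 11 mm across, 12 mm tall with tapered tips, stand on it at x = +20 and -20 mm. Seated, the lantern's foot rests on this face with both pegs in its holes: lantern_mid is 60 mm above this point and the x axes are parallel (either way round fits).
- lid_hinge (a point): Fixed point on the grill, middle of the lid's hinge line at the grill's far edge, 101 mm above the table. The hinge line lies along this frame's y; the closed lid reaches from it along -x (towards the robot). The grill is a dark box 210 (x) x 280 (y) x 100 mm tall, the closed lid adds 38 mm on top.
- lid_handle (a point): Middle of the red lid's round wooden handle bar: 14 mm thick, along y, free for 65 mm to either side, 60 mm out from the lid's front face (53 mm gap). In the lid's frame it is 270 mm from the hinge along -x and 26 mm above the hinge line; lid closed, 127 mm above the table. The frame turns with the lid. Pinch it from above; the bar can turn between the fingers.
- grill_lid (a joint): Opening angle of the red lid in rad about the hinge line: 0 closed, grows as the handle goes up and over, stop at 1.7. The target of 50 degrees is 0.873. The lid weighs about 0.6 kg and falls shut when released; lifting it at the handle takes 2 to 5 N.
- lantern: The lantern; origin at the centre of its underside, 60 mm below lantern_mid, same axes. Its black foot is 80 (x) x 50 (y) x 18 mm, with two round holes from below, 16 mm across and 18 mm deep, at x = +20 and -20 mm.
- lid_top (a point): Centre of the red lid's top face (210 x 280 mm), 105 mm from the hinge and 38 mm above the hinge line in the lid's frame.
- mug: Bystander: blue mug, 80 mm across, 85 mm tall; origin under its centre.
- jar: Bystander: jar with yellow cap, 68 mm across, 100 mm tall; origin under its centre.
- fork: Bystander: roasting fork lying flat on the table in front of the grill, 360 mm long along its x, wooden handle 18 mm thick at -x; origin on the table under its middle.
There are look-alikes about, which are no part of the job. What is shaped like the part that bears dock_seat but blue or pink is not meant.

How it is judged:
On the way, in this order (a step that is already met when the one before it is completed fails the run):
1. the lantern sits upright and fully down on the dock's pegs, released (horizontal distance between lantern_mid and dock_seat below 0.006 m and z of lantern_mid in the frame of dock_seat between 0.056 and 0.064 m and angle between the x axis of lantern_mid and the x axis of dock_seat, either way round below 0.12 rad and angle between lantern_mid's own z axis and vertical below 0.06 rad and contact force between the fingers and lantern below 0.1 N), for 0.3 s.
2. the lid is held still in the gripper at about 50 degrees (value of joint grill_lid between 0.75 and 0.995 rad and velocity of joint grill_lid between -0.1 and 0.1 rad/s and contact force between the fingers and grill_lid above 0.8 N), for 0.3 s.
At the end, for the whole second after the job is handed in: Lantern released and at rest on the dock: within 6 mm of centre, 4 mm of seated height, 0.12 rad of the pegs' line, upright within 0.06 rad. Lid held still by the fingers (0.8 N or more) at 0.75 to 0.995 rad, no loose thing touching it. Mug, jar and fork within 40 mm of their starts (all of step 1 and all of step 2 and contact force between grill_lid and lantern below 0.2 N and contact force between grill_lid and mug below 0.2 N and contact force between grill_lid and jar below 0.2 N and contact force between grill_lid and fork below 0.2 N and linear speed of lantern below 0.02 m/s and distance of each of mug, jar, fork from where it was at the start of the episode below 0.04 m); the arm keeps its last pose, push and grip.
It fails at once if the lantern is tipped over (angle between lantern_mid's own z axis and vertical above 0.7 rad).
It fails at once if the mug, the jar or the fork is pushed away by more than 40 mm (distance of any of mug, jar, fork from where it was at the start of the episode above 0.04 m).
It also fails if it takes over 67 s, if anything falls off the work surface, if the arm or the gripper's body presses on something with over 40 N, if the wrist force passes 120 N, or if a joint passes its speed limit or range.

## Working session

There is one attempt and no reset: what is moved stays moved. The work goes in short steps, Python scripts to look and compute and a tool call to move; the robot and the scene stay as the last step left them, time stands still between calls to the robot, and variables do not carry over. Pictures are saved under pics/ and viewed, and the job is handed in when it is done.

Besides the shell and the picture viewer there is one more tool, called after "Request:" as name(argument=value, ...) on one line, values as JSON. servo_tool: Moves the arm, as the interface text tells. Scaled input: -1 to 1 covers 0.5 m each way for a shift and pi rad each way for a turn. Its arguments: {"type":"object","properties":{"plan":{"type":"array"},"grip":{"type":"number"}},"required":["plan"]}

```bash
mkdir -p pics; ls
python3 - <<'E'
from rig import *
import cv2
s=read_state();print(s)
for n in ["scene","top","wrist"]:
    c=camera(n);cv2.imwrite(f"pics/{n}0.png",c["frame"][:,:,::-1]);print(n,c["K"].tolist(),c["R"].tolist(),c["t"])
E
```

```text
pics
{'clock': 0.0, 'joint_positions': array([ 1.32199468e+00,  4.23796327e-01,  1.63066539e+00,  1.21675369e-05,
        1.08859682e+00, -1.89674617e-02]), 'dq': array([-2.78829092e-04, -6.98200530e-05,  7.84099157e-04,  1.60300018e-03,
        4.25335792e-04,  1.80980595e-04]), 'joint_torque': array([-1.53462039e-03, -5.44621825e+01, -2.73671132e+01,  6.44052937e-02,
        2.28779681e-02, -9.56968529e-05]), 'position': array([0.14221035, 0.60807732, 0.23893914]), 'eef_rot': array([-1.03176573e-04,  1.14667106e-01,  9.93403703e-01, -7.25664068e-04]), 'wrist_force': array([ 1.02582074, -0.22405552,  0.10696492]), 'torque': array([-0.0026139 ,  0.01521113,  0.01693635]), 'finger_gap': 0.996811481562599}
scene [[565.008055816085, 0.0, 314.5915401224079], [0.0, 565.008055816085, 243.50299401145384], [0.0, 0.0, 1.0]] [[0.7887198471746453, 0.6147232360073641, 0.006028746589382224], [0.34603663962030845, -0.43583352640681416, -0.8308476282087383], [-0.5081138127556555, 0.6573921815571244, -0.5564673152256792]] [-0.36690747 -0.05527385  1.61240362]
top [[499.8793934446073, 0.0, 320.14194160699765], [0.0, 499.8793934446073, 245.67569725662105], [0.0, 0.0, 1.0]] [[-0.022710525949391585, -0.9996471767629146, 0.013775122541615887], [-0.9827015023899293, 0.019788149241970237, -0.18413632544979824], [0.18379877369470815, -0.01771866641460458, -0.9828041817416171]] [-0.00624236  0.46505343  1.24465926]
wrist [[391.31543096181684, 0.0, 318.51998994154155], [0.0, 391.31543096181684, 238.2077033669232], [0.0, 0.0, 1.0]] [[0.22696379538933711, 0.9739009483549625, -0.0020924568750454904], [0.9423730977970095, -0.21907306836451704, 0.252863471592528], [0.24580557384025423, -0.059362728295307234, -0.9674997087123092]] [-0.62440816 -0.03029139  0.39065435]
```

View pics/top0.png

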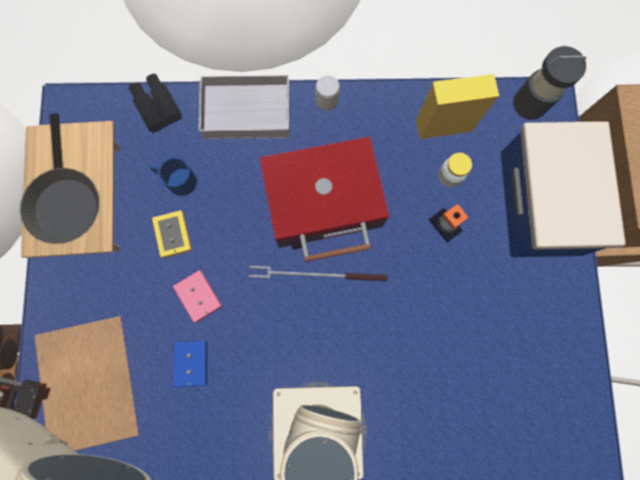

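View pics/scene0.png

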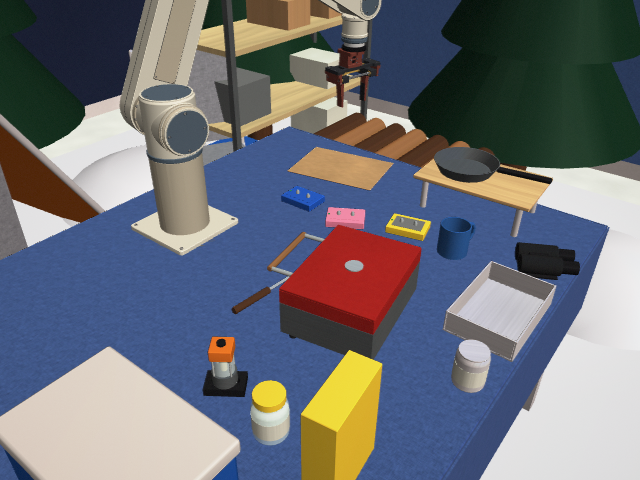

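View pics/wrist0.png

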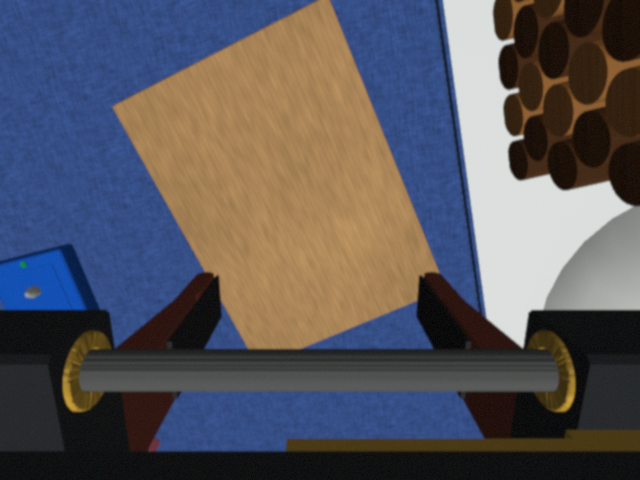

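Top view: the lantern has its cap at (456,215) and its foot at about (446,224). Three things could be the dock: yellow (171,233), pink (197,295) and blue (190,363). The yellow one is the target. The other yellow things are the box at (456,105) and the jar at (457,165). The lid handle is at (337,250). Next I'll check these in close crops.

Run:
```python
import cv2,numpy as np
t=cv2.imread("pics/top0.png");s=cv2.imread("pics/scene0.png")
def cr(im,x,y,w,h,k): return cv2.resize(im[y:y+h,x:x+w],None,fx=k,fy=k,interpolation=cv2.INTER_CUBIC)
a=cr(t,130,195,80,75,5);b=cr(t,415,145,80,75*1,5)
b=cr(t,415,175,80,75,5)
c=cr(s,370,195,80,60,5);d=cr(s,190,330,80,75,5)[:300]
d=cr(s,190,330,80,75,5)
c=cr(s,370,190,80,75,5)
im=np.vstack([np.hstack([a,b]),np.hstack([c,d])]);im=cv2.resize(im,(640,600))
cv2.imwrite("pics/crops.png",im)
cv2.imwrite("pics/handle.png",cr(t,250,130,150,140,4))
```

```text
(no output)
```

View pics/crops.png

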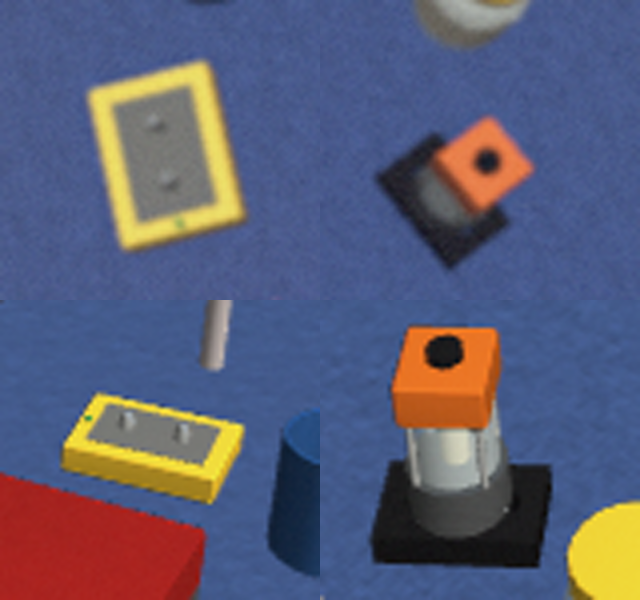

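View pics/handle.png

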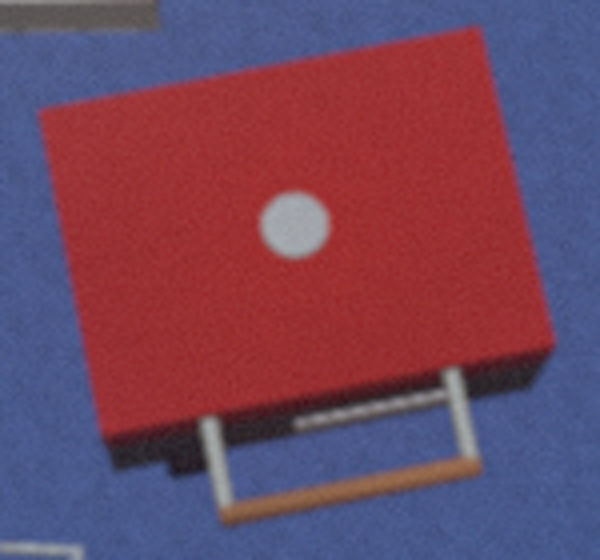

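```bash
cat > h.py <<'E'
import cv2,numpy as np
from scipy.optimize import minimize
from rig import read_state,camera
from scipy.spatial.transform import Rotation as Ro
def proj(c,P):
    q=(c["R"]@np.asarray(P,float).T).T+c["t"];p=(c["K"]@q.T).T;return p[:,:2]/p[:,2:]
def unproj(c,uv,z):
    d=np.linalg.inv(c["K"])@np.array([uv[0],uv[1],1.]);d=c["R"].T@d;o=-c["R"].T@c["t"]
    return o+d*(z-o[2])/d[2]
def box(x,y,a,sx,sy,z0,z1,dx=0,dy=0):
    P=np.array([[i*sx/2+dx,j*sy/2+dy] for i in(-1,1) for j in(-1,1)])
    R=np.array([[np.cos(a),-np.sin(a)],[np.sin(a),np.cos(a)]]);P=P@R.T+[x,y]
    return np.vstack([np.c_[P,np.full(4,z0)],np.c_[P,np.full(4,z1)]])
def mask(frame,lo,hi,roi=None,lo2=None,hi2=None):
    h=cv2.cvtColor(frame,cv2.COLOR_RGB2HSV);m=cv2.inRange(h,lo,hi)
    if lo2: m|=cv2.inRange(h,lo2,hi2)
    if roi:
        k=np.zeros_like(m);x,y,w,hh=roi;k[y:y+hh,x:x+w]=255;m&=k
    n,l,st,_=cv2.connectedComponentsWithStats(m)
    i=1+np.argmax(st[1:,4]);m=(l==i).astype(np.uint8)*255
    pts=cv2.findNonZero(m);hu=cv2.convexHull(pts);o=np.zeros_like(m);cv2.fillConvexPoly(o,hu,255)
    return o/255.
def fit(views,dims,x0):
    # views: list of (cam,mask); silhouette XOR
    def render(c,p):
        P=proj(c,box(*p,*dims));hu=cv2.convexHull(P.astype(np.float32))
        im=np.zeros((480*4,640*4),np.uint8);cv2.fillConvexPoly(im,np.round((hu+.5)*4*16-8).astype(np.int32),255,shift=4)
        return cv2.resize(im,(640,480),interpolation=cv2.INTER_AREA)/255.
    f=lambda p:sum(np.abs(render(c,p)-m).sum()/np.sqrt(m.sum()) for c,m in views)
    best=None
    for da in(0,.2,-.2):
        S=np.array([x0]*4,float);S[:,2]+=da;S[1,0]+=.02;S[2,1]+=.02;S[3,2]+=.15
        r=minimize(f,x0,method="Nelder-Mead",options=dict(initial_simplex=S,xatol=1e-5,fatol=1e-4,maxiter=300))
        if best is None or r.fun<best.fun:best=r
    return best.x,best.fun
E
cat > m1.py <<'E'
from h import *
T=camera("top");S=camera("scene")
Y=((20,120,110),(35,255,255));O=((3,170,120),(17,255,255))
for nm,(lo,hi),rt,rs,dims,z in [("dock",Y,(145,200,50,65),(375,200,65,50),(.110,.080,0,.022),.022),
  ("lant",O,(435,195,40,40),(195,325,50,50),(.044,.044,.088,.114),.114)]:
    mt=mask(T["frame"],lo,hi,rt);ms=mask(S["frame"],lo,hi,rs)
    ys,xs=np.nonzero(mt);g=unproj(T,(xs.mean(),ys.mean()),z)
    for vs in([(T,mt)],[(S,ms)],[(T,mt),(S,ms)]):
        for a in ((1.75,) if nm=="dock" else (.8,)): print(nm,g.round(3),mt.sum(),ms.sum(),fit(vs,dims,[g[0],g[1],a]))
mt=mask(T["frame"],(0,150,60),(4,255,255),(240,120,170,130),(172,150,60),(180,255,255))
ms=mask(S["frame"],(0,150,60),(4,255,255),(270,220,160,130),(172,150,60),(180,255,255))
g=unproj(T,(323,186),.138);print("lidtop circle",g, unproj(S,(354,266),.138))
for vs in([(T,mt)],[(S,ms)],[(T,mt),(S,ms)]):
    print("lid",fit(vs,(.210,.280,.100,.138,-.105,0),[g[0]+.105,g[1],.15]))
for uv in [(223,514),(480,465)]:
    print("handle end",unproj(T,(250+(uv[0]+.5)/4-.5,130+(uv[1]+.5)/4-.5),.131))
E
python3 m1.py
```

```text
dock [0.508 0.373 0.022] 1282.0 857.0 (array([0.51111168, 0.37459416, 3.3977354 ]), np.float64(3.2578402170787237))
dock [0.508 0.373 0.022] 1282.0 857.0 (array([0.51011862, 0.36870758, 0.26553635]), np.float64(1.703011009610858))
dock [0.508 0.373 0.022] 1282.0 857.0 (array([0.50973262, 0.37273775, 0.25567061]), np.float64(6.523175943010248))
lant [ 0.52  -0.35   0.114] 257.0 626.0 (array([ 0.52339998, -0.35194594,  0.72328858]), np.float64(7.443808814518211))
lant [ 0.52  -0.35   0.114] 257.0 626.0 (array([ 0.52051126, -0.35557878,  0.67686788]), np.float64(2.7563840094245315))
lant [ 0.52  -0.35   0.114] 257.0 626.0 (array([ 0.52270938, -0.35719657,  0.66616592]), np.float64(10.785213775240532))
lidtop circle [ 0.59494622 -0.02483031  0.138     ] [ 0.59420957 -0.02907811  0.138     ]
lid (array([ 0.6978813 , -0.00643968,  0.17917956]), np.float64(1.9438107748509075))
lid (array([ 0.69724607, -0.01099456,  0.18320339]), np.float64(1.0490710942491752))
lid (array([ 0.69749514, -0.00842059,  0.18109792]), np.float64(4.963450765540198))
handle end [0.41889964 0.02128474 0.131     ]
handle end [ 0.44552001 -0.13340689  0.131     ]
```

```bash
cat > g.py <<'E'
# usage: g.py x y z yaw_y  -> normalised shift/turn numbers (tool axes) for target with tool down
import sys
from h import *
def plan(x,y,z,yaw):
    s=read_state();q=s["eef_rot"];R=Ro.from_quat([q[1],q[2],q[3],q[0]])
    Y=np.array([np.cos(yaw),np.sin(yaw),0]);Z=np.array([0,0,-1.]);X=np.cross(Y,Z)
    G=Ro.from_matrix(np.c_[X,Y,Z])
    d=R.inv().apply(np.array([x,y,z])-s["position"]);w=(R.inv()*G).as_rotvec()
    yy=R.apply([0,1,0])
    print("at",s["position"].round(4),"yaw",round(np.arctan2(yy[1],yy[0]),4),"t",round(s["clock"],2),"F",s["wrist_force"].round(1),"gap",round(s["finger_gap"]*88,1))
    print("norm",(d/.5).round(4),(w/np.pi).round(4),"calls",round(max(np.linalg.norm(d)/.208,np.linalg.norm(w)/.62),2))
if __name__=="__main__": plan(*map(float,sys.argv[1:5]))
E
python3 g.py 0.28 0.45 0.26 1.1
python3 - <<'E'
from h import *
T=camera("top");S=camera("scene")
print("jar cap",unproj(T,(459,163),.1),"mug",unproj(T,(176,174),.07),"yellow box",unproj(T,(470,90),.15))
E
```

```text
at [0.1423 0.6083 0.2393] yaw 1.341 t 0.25 F [ 0.7 -0.8 -0.1] gap 88.2
norm [-0.3403 -0.2456 -0.0412] [-0.0002  0.      0.0767] calls 1.01
jar cap [ 0.66148582 -0.37407836  0.1       ] mug [0.65544875 0.35196448 0.07      ] yellow box [ 0.83572153 -0.4004123   0.15      ]
```

Request:
servo_tool(plan=[-0.34, -0.245, -0.041, 0, 0, 0.076, -0.34, -0.245, -0.041, 0, 0, 0.076, -0.34, -0.245, -0.041, 0, 0, 0.076, -0.34, -0.245, -0.041, 0, 0, 0.076, -0.34, -0.245, -0.041, 0, 0, 0.076], grip=1)

```text
clock: 0.77
position: [0.2793, 0.4507, 0.2602]
eef_rot: [0.0, 0.232, 0.973, 0.0]
wrist_force: [0.2, 0.9, -0.5]
finger_gap: 1.002
```

```bash
python3 g.py 0.38 0.27 0.26 0.95
```

```text
at [0.2793 0.4507 0.2602] yaw 1.1029 t 0.77 F [ 0.2  0.9 -0.5] gap 88.2
norm [-0.3427 -0.2317  0.0004] [0.0001 0.     0.0487] calls 0.99
```

Request:
servo_tool(plan=[-0.34, -0.23, 0, 0, 0, 0.05, -0.34, -0.23, 0, 0, 0, 0.05, -0.34, -0.23, 0, 0, 0, 0.05, -0.34, -0.23, 0, 0, 0, 0.05, -0.34, -0.23, 0, 0, 0, 0.05])

```text
clock: 1.18
position: [0.3789, 0.2708, 0.2602]
eef_rot: [0.0, 0.308, 0.951, 0.0]
wrist_force: [0.1, 0.6, -0.7]
finger_gap: 0.998
```

```bash
python3 g.py 0.42 0.07 0.26 0.85
```

```text
at [0.3789 0.2708 0.2602] yaw 0.9452 t 1.18 F [ 0.1  0.6 -0.7] gap 87.8
norm [-0.3018 -0.2774  0.0004] [0.0001 0.0001 0.0303] calls 0.99
```

Request:
servo_tool(plan=[-0.3, -0.275, 0, 0, 0, 0.03, -0.3, -0.275, 0, 0, 0, 0.03, -0.3, -0.275, 0, 0, 0, 0.03, -0.3, -0.275, 0, 0, 0, 0.03, -0.3, -0.275, 0, 0, 0, 0.03])

```text
clock: 1.6
position: [0.4194, 0.0713, 0.2603]
eef_rot: [0.0, 0.352, 0.936, 0.0]
wrist_force: [0.5, -0.1, 0.5]
finger_gap: 1.006
```

```bash
python3 g.py 0.44 -0.13 0.26 0.75
```

```text
at [0.4194 0.0713 0.2603] yaw 0.8507 t 1.6 F [ 0.5 -0.1  0.5] gap 88.5
norm [-0.2965 -0.2754  0.0006] [0.0002 0.0002 0.0321] calls 0.97
```

Request:
servo_tool(plan=[-0.3, -0.275, 0, 0, 0, 0.03, -0.3, -0.275, 0, 0, 0, 0.03, -0.3, -0.275, 0, 0, 0, 0.03, -0.3, -0.275, 0, 0, 0, 0.03, -0.3, -0.275, 0, 0, 0, 0.03])

```text
clock: 2.02
position: [0.4414, -0.1313, 0.2603]
eef_rot: [0.0, 0.396, 0.918, -0.0]
wrist_force: [1.0, 0.0, -0.0]
finger_gap: 1.002
```

```bash
python3 g.py 0.49 -0.315 0.25 0.67
```

```text
at [ 0.4414 -0.1313  0.2603] yaw 0.756 t 2.02 F [ 1.  0. -0.] gap 88.2
norm [-0.3341 -0.1813  0.0208] [0.0001 0.0003 0.0274] calls 0.92
```

Request:
servo_tool(plan=[-0.334, -0.18, 0.02, 0, 0, 0.027, -0.334, -0.18, 0.02, 0, 0, 0.027, -0.334, -0.18, 0.02, 0, 0, 0.027, -0.334, -0.18, 0.02, 0, 0, 0.027, -0.334, -0.18, 0.02, 0, 0, 0.027])

```text
clock: 2.43
position: [0.4913, -0.3161, 0.2499]
eef_rot: [0.001, 0.435, 0.9, -0.0]
wrist_force: [-0.7, 0.2, 0.0]
finger_gap: 0.999
```

Run:
```python
from h import *
c=camera("wrist");print(-c["R"].T@c["t"])
im=c["frame"][:,:,::-1].copy()
cv2.imwrite("pics/w1.png",im)
print(proj(c,box(.5222,-.3555,.67,.044,.044,.088,.114)).round(0).tolist())
```

```text
[ 0.44749626 -0.26108956  0.39506985]
[[293.0, 308.0], [292.0, 259.0], [345.0, 308.0], [345.0, 259.0], [291.0, 322.0], [290.0, 269.0], [347.0, 322.0], [348.0, 269.0]]
```

View pics/w1.png

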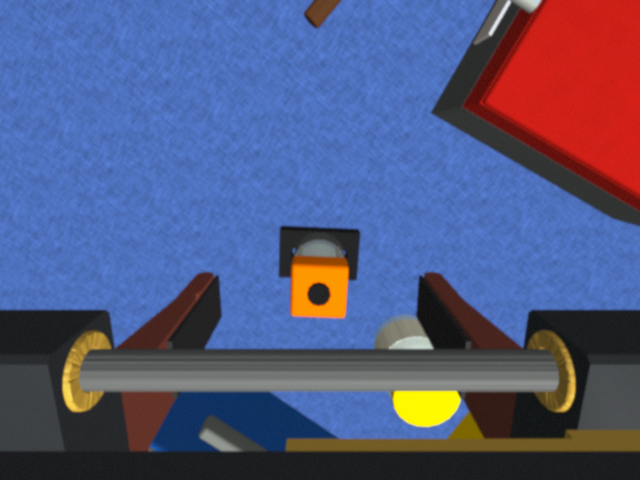

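The wrist view shows the cap at (319,290) and the foot at (319,252). Both are nearly in line with the jaws, and the jar cap at (426,400) is clear. Next I'll refine the lantern pose from this picture.

```bash
python3 - <<'E'
from h import *
c=camera("wrist")
m=mask(c["frame"],(3,170,120),(17,255,255),(270,230,100,110))
print(m.sum(),fit([(c,m)],(.044,.044,.088,.114),[.52,-.355,.67]))
h=cv2.cvtColor(c["frame"],cv2.COLOR_RGB2GRAY)
m2=((h<45)*255).astype(np.uint8);k=np.zeros_like(m2);k[215:290,260:380]=255;m2&=k
pts=cv2.findNonZero(m2);print(cv2.boundingRect(pts))
for uv in[(281,228),(359,231),(358,278),(280,276)]: print(unproj(c,uv,.018).round(4))
E
python3 g.py 0.5225 -0.357 0.19 0.66
```

```text
3358.0 (array([ 0.52096505, -0.35343028,  0.64956402]), np.float64(5.06083708496227))
(281, 224, 79, 66)
[ 0.4744 -0.3567  0.018 ]
[ 0.5369 -0.3111  0.018 ]
[ 0.5679 -0.3498  0.018 ]
[ 0.504  -0.3977  0.018 ]
at [ 0.4913 -0.3155  0.2496] yaw 0.6685 t 2.53 F [-0.3  1.1  0.9] gap 88.2
norm [-0.1037 -0.0024  0.1192] [-0.      0.0004  0.0027] calls 0.38
```

```bash
python3 g.py 0.521 -0.354 0.099 0.645
```

```text
at [ 0.4913 -0.3155  0.2496] yaw 0.6685 t 2.53 F [-0.3  1.1  0.9] gap 88.2
norm [-0.0969 -0.001   0.3012] [-0.      0.0004  0.0075] calls 0.76
```

First over the lantern, then down.

Request:
servo_tool(plan=[-0.06, 0, 0, 0, 0, 0.0075, -0.097, -0.001, 0.0, 0, 0, 0.0075, -0.097, -0.001, 0.08, 0, 0, 0.0075, -0.097, -0.001, 0.14, 0, 0, 0.0075, -0.097, -0.001, 0.18, 0, 0, 0.0075])

```text
clock: 2.95
position: [0.5192, -0.3486, 0.1573]
eef_rot: [-0.002, 0.445, 0.896, 0.0]
wrist_force: [-0.7, 0.6, 0.1]
finger_gap: 0.998
```

```bash
python3 g.py 0.521 -0.354 0.099 0.645;python3 - <<'E'
from h import *
c=camera("wrist");cv2.imwrite("pics/w2.png",c["frame"][:,:,::-1])
E
```

```text
at [ 0.5192 -0.3486  0.1573] yaw 0.6485 t 2.95 F [-0.7  0.6  0.1] gap 87.9
norm [-0.0111 -0.0036  0.1166] [-0.0003 -0.001   0.0011] calls 0.28
```

View pics/w2.png

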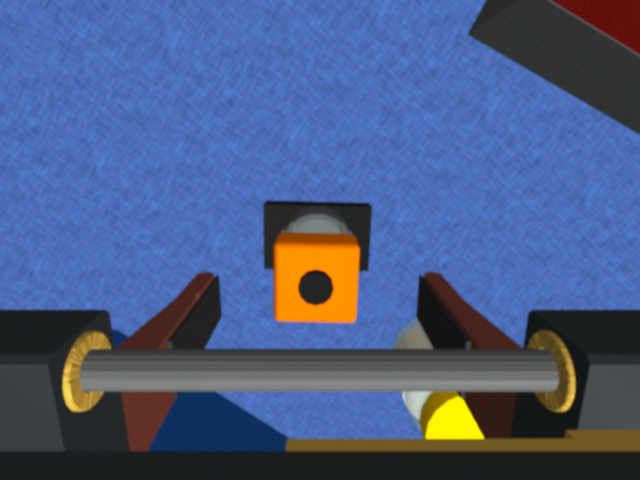

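Request:
servo_tool(plan=[0, 0, 0, 0, 0, 0, 0, 0, 0, 0, 0, 0, 0, 0, 0.02, 0, 0, 0, 0, 0, 0.04, 0, 0, 0, 0, 0, 0.04, 0, 0, 0])

```text
clock: 3.42
position: [0.5199, -0.3497, 0.139]
eef_rot: [-0.001, 0.445, 0.896, 0.0]
wrist_force: [-2.0, 1.7, -0.1]
finger_gap: 0.998
```

```bash
python3 g.py 0.521 -0.354 0.099 0.645;python3 - <<'E'
from h import *
c=camera("wrist");cv2.imwrite("pics/w3.png",c["frame"][:,:,::-1])
m=mask(c["frame"],(3,170,120),(17,255,255),(250,180,130,180))
print(m.sum(),fit([(c,m)],(.044,.044,.088,.114),[.52,-.355,.65]))
E
python3 g.py 0.521 -0.354 0.099 0.645
```

```text
at [ 0.5199 -0.3497  0.139 ] yaw 0.6485 t 3.42 F [-2.   1.7 -0.1] gap 87.8
norm [-0.0082 -0.0035  0.0799] [-0.0001 -0.0003  0.0011] calls 0.19
8895.0 (array([ 0.52058883, -0.35357859,  0.61661242]), np.float64(7.054168466330517))
at [ 0.52   -0.3498  0.1394] yaw 0.6483 t 3.47 F [-0.2  0.4 -0.6] gap 88.2
norm [-0.0079 -0.0035  0.0808] [-0.0001 -0.0004  0.0011] calls 0.2
```

Request:
servo_tool(plan=[-0.008, -0.0035, 0.02, 0, 0, 0.003, -0.008, -0.0035, 0.04, 0, 0, 0.003, -0.008, -0.0035, 0.06, 0, 0, 0.003, -0.008, -0.0035, 0.08, 0, 0, 0.003, -0.008, -0.0035, 0.08, 0, 0, 0.003])

```text
clock: 3.88
position: [0.5201, -0.3536, 0.0971]
eef_rot: [-0.002, 0.449, 0.893, 0.0]
wrist_force: [-0.0, -0.3, -0.2]
finger_gap: 1.002
```

```bash
python3 g.py 0.521 -0.354 0.099 0.64
```

```text
at [ 0.5201 -0.3536  0.0971] yaw 0.6388 t 3.88 F [-0.  -0.3 -0.2] gap 88.2
norm [-0.0018  0.001  -0.0038] [-0.0004 -0.0013 -0.0004] calls 0.01
```

Request:
servo_tool(plan=[0, 0, -0.002, 0, 0, 0, 0, 0, -0.002, 0, 0, 0, 0, 0, -0.002, 0, 0, 0, 0, 0, -0.002, 0, 0, 0, 0, 0, -0.002, 0, 0, 0], grip=-1)

```text
clock: 4.3
position: [0.5218, -0.3546, 0.1015]
eef_rot: [0.0, 0.449, 0.893, -0.0]
wrist_force: [-0.4, -1.1, 0.0]
finger_gap: 0.658
```

Request:
servo_tool(plan=[0, 0, 0, 0, 0, 0, 0, 0, 0, 0, 0, 0, 0, 0, 0, 0, 0, 0, 0, 0, -0.02, 0, 0, 0, 0, 0, -0.04, 0, 0, 0])

```text
clock: 4.72
position: [0.5208, -0.354, 0.1208]
eef_rot: [-0.001, 0.449, 0.893, 0.0]
wrist_force: [0.0, 0.3, -2.3]
finger_gap: 0.5
```

```bash
python3 g.py 0.521 -0.354 0.31 0.64
```

```text
at [ 0.5208 -0.354   0.1208] yaw 0.6388 t 4.72 F [ 0.   0.3 -2.3] gap 44.0
norm [ 6.000e-04  1.000e-04 -3.784e-01] [-0.0002 -0.0007 -0.0004] calls 0.91
```

Request:
servo_tool(plan=[0, 0, -0.06, 0, 0, 0, 0, 0, -0.14, 0, 0, 0, 0, 0, -0.22, 0, 0, 0, 0, 0, -0.3, 0, 0, 0, 0, 0, -0.37, 0, 0, 0])

```text
clock: 5.13
position: [0.5214, -0.3544, 0.3097]
eef_rot: [0.001, 0.449, 0.893, -0.0]
wrist_force: [0.6, -0.5, -2.7]
finger_gap: 0.499
```

```bash
python3 g.py 0.45 -0.17 0.31 0.5;python3 - <<'E'
from h import *
c=camera("wrist");cv2.imwrite("pics/w4.png",c["frame"][:,:,::-1])
E
```

```text
at [ 0.5214 -0.3544  0.3097] yaw 0.6389 t 5.13 F [ 0.6 -0.5 -2.7] gap 43.9
norm [ 0.3813  0.1053 -0.0012] [0.0002 0.0006 0.0442] calls 0.95
```

View pics/w4.png

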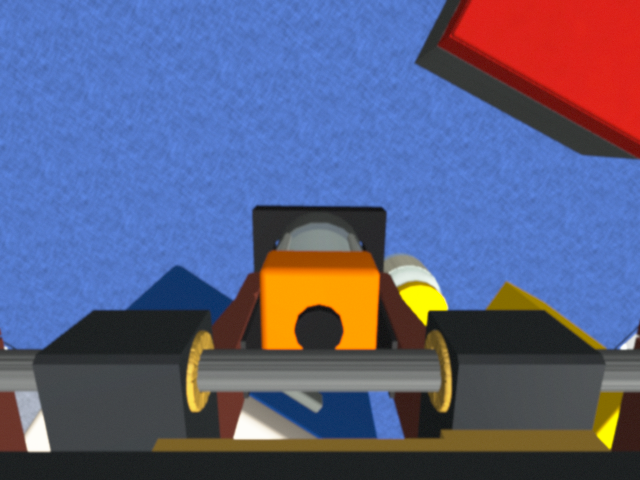

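The lantern is held square in the jaws: cap at (320,300), foot upper edge at row 207. I'll carry it round in front of the grill.

Request:
servo_tool(plan=[0.09, 0.026, 0, 0, 0, 0.01, 0.18, 0.05, 0, 0, 0, 0.02, 0.26, 0.07, 0, 0, 0, 0.03, 0.33, 0.09, 0, 0, 0, 0.044, 0.38, 0.105, 0, 0, 0, 0.044])

```text
clock: 5.6
position: [0.4481, -0.168, 0.3062]
eef_rot: [-0.0, 0.511, 0.86, 0.0]
wrist_force: [1.5, 1.1, -2.3]
finger_gap: 0.496
```

```bash
python3 g.py 0.43 0.03 0.31 0.4
```

```text
at [ 0.4481 -0.168   0.3062] yaw 0.4983 t 5.6 F [ 1.5  1.1 -2.3] gap 43.7
norm [ 0.3652  0.1575 -0.0073] [-0.0001 -0.0003  0.0313] calls 0.96
```

Request:
servo_tool(plan=[0.07, 0.03, -0.003, 0, 0, 0.01, 0.15, 0.065, -0.007, 0, 0, 0.02, 0.22, 0.095, -0.007, 0, 0, 0.03, 0.3, 0.13, -0.007, 0, 0, 0.031, 0.365, 0.157, -0.007, 0, 0, 0.031])

```text
clock: 6.02
position: [0.4307, 0.0292, 0.3103]
eef_rot: [0.0, 0.551, 0.834, 0.001]
wrist_force: [1.0, 0.3, -2.7]
finger_gap: 0.498
```

```bash
python3 g.py 0.45 0.225 0.3 0.3
```

```text
at [0.4307 0.0292 0.3103] yaw 0.4027 t 6.02 F [ 1.   0.3 -2.7] gap 43.8
norm [0.3453 0.189  0.0207] [0.0004 0.0001 0.0327] calls 0.95
```

Request:
servo_tool(plan=[0.07, 0.037, 0.003, 0, 0, 0.01, 0.14, 0.075, 0.007, 0, 0, 0.02, 0.21, 0.115, 0.013, 0, 0, 0.03, 0.28, 0.153, 0.02, 0, 0, 0.033, 0.345, 0.189, 0.02, 0, 0, 0.033])

```text
clock: 6.43
position: [0.45, 0.225, 0.2996]
eef_rot: [-0.0, 0.594, 0.805, 0.0]
wrist_force: [0.9, -0.5, -2.6]
finger_gap: 0.502
```

```bash
python3 g.py 0.48 0.335 0.3 0.257
python3 - <<'E'
from h import *
c=camera("wrist");cv2.imwrite("pics/w5.png",c["frame"][:,:,::-1])
m=mask(c["frame"],(20,120,110),(35,255,255),None)
print(m.sum(),fit([(c,m)],(.110,.080,0,.022),[.51,.372,.26]))
E
```

```text
at [0.45   0.225  0.2996] yaw 0.2995 t 6.43 F [ 0.9 -0.5 -2.6] gap 44.2
norm [ 0.1925  0.1221 -0.0008] [ 0.     -0.      0.0135] calls 0.55
7210.0 (array([ 0.81444444, -0.15244444,  0.79333333]), np.float64(84.91171886141511))
```

View pics/w5.png

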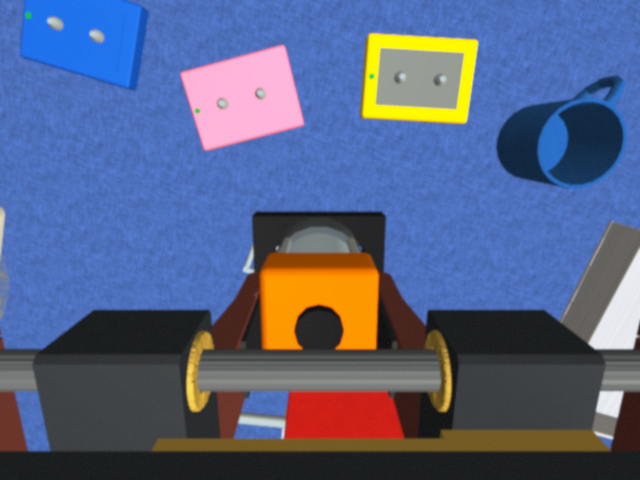

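The dock is in full view at (420,78), with its pegs at (401,77) and (440,79). I'll fit the dock and the held foot in the same camera so calibration error cancels.

```bash
cat > m2.py <<'E'
from h import *
import sys
def run(save=None,roi=(340,10,160,130)):
    s=read_state();c=camera("wrist")
    if save: cv2.imwrite(save,c["frame"][:,:,::-1])
    m=mask(c["frame"],(20,120,110),(35,255,255),roi)
    r=fit([(c,m)],(.110,.080,0,.022),[.51,.372,.26]);print("dock",m.sum(),r)
    # cap of held lantern: top face at TCP z + .015 ; visible front part only -> side edges, use knob + cap upper edge
    q=s["eef_rot"];R=Ro.from_quat([q[1],q[2],q[3],q[0]]).as_matrix()
    p=s["position"]
    # predicted px of foot top corners, if lantern centred in tool, underside .099 below TCP
    def tp(P): return proj(c,np.array(P)@R.T+p).round(1).tolist()
    print("tool",p, "foot top corners pred",tp([[i*.025,j*.04,.099-.018+.002] for i in(-1,1) for j in(-1,1)]))
    print("cap top corners pred",tp([[i*.022,j*.022,-.013] for i in(-1,1) for j in(-1,1)]), "knob",tp([[0,0,-.019]]))
    return c,s,r
if __name__=="__main__": run("pics/w6.png")
E
python3 m2.py
python3 - <<'E'
import cv2
i=cv2.imread("pics/w6.png");cv2.imwrite("pics/w6c.png",cv2.resize(i[190:350,230:410],None,fx=4,fy=4,interpolation=2)[:600])
cv2.imwrite("pics/w6d.png",cv2.resize(i[20:140,350:490],None,fx=5,fy=5,interpolation=2)[:600])
E
```

```text
dock 9125.0 (array([0.5083418 , 0.37401929, 0.24673601]), np.float64(2.632514434203722))
tool [0.45141287 0.23042649 0.30016015] foot top corners pred [[255.8, 292.2], [383.6, 292.3], [252.5, 213.6], [387.3, 213.8]]
cap top corners pred [[263.3, 381.1], [377.1, 381.3], [259.0, 273.7], [381.9, 273.8]] knob [[320.4, 337.6]]
```

View pics/w6c.png

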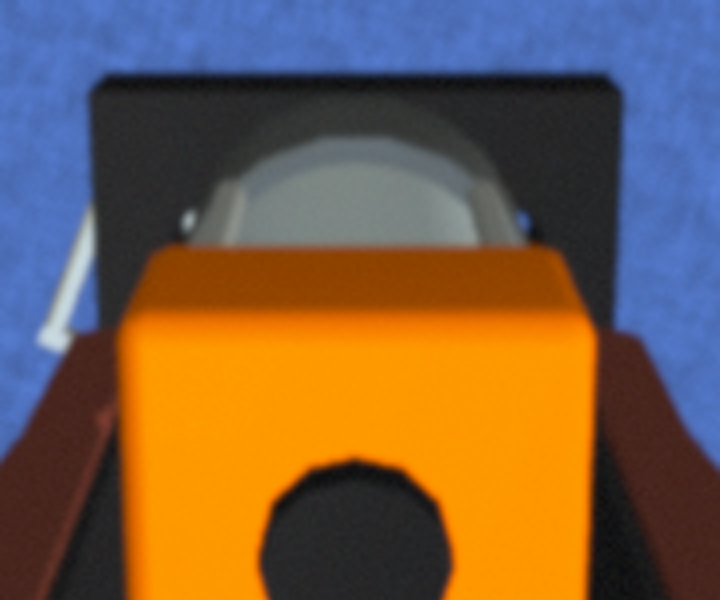

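View pics/w6d.png

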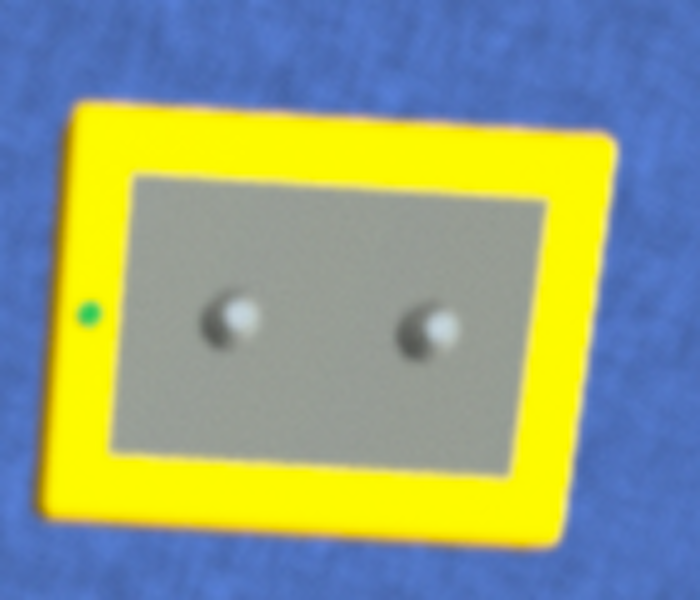

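```bash
python3 g.py 0.508 0.373 0.22 0.25; sleep 1; python3 g.py 0.508 0.373 0.22 0.25
```

```text
at [0.451  0.2274 0.3   ] yaw 0.3041 t 6.53 F [-0.1 -0.7 -3.4] gap 43.8
norm [0.2434 0.1955 0.1608] [ 0.0006 -0.0005  0.0172] calls 0.84
at [0.451  0.2274 0.3   ] yaw 0.3041 t 6.53 F [-0.1 -0.7 -3.4] gap 43.8
norm [0.2434 0.1955 0.1608] [ 0.0006 -0.0005  0.0172] calls 0.84
```

Request:
servo_tool(plan=[0.07, 0.05, 0.02, 0, 0, 0.01, 0.13, 0.1, 0.05, 0, 0, 0.017, 0.19, 0.15, 0.09, 0, 0, 0.017, 0.23, 0.185, 0.13, 0, 0, 0.017, 0.243, 0.195, 0.16, 0, 0, 0.017])

```text
clock: 6.95
position: [0.5094, 0.3709, 0.2182]
eef_rot: [0.0, 0.614, 0.789, 0.001]
wrist_force: [-0.1, -0.8, -2.6]
finger_gap: 0.505
```

Request:
servo_tool(plan=[0, 0, 0, 0, 0, 0, 0, 0, 0, 0, 0, 0, 0, 0, 0, 0, 0, 0, 0, 0, 0, 0, 0, 0, 0, 0, 0, 0, 0, 0])

```text
clock: 7.37
position: [0.5086, 0.3671, 0.2211]
eef_rot: [0.0, 0.615, 0.788, 0.001]
wrist_force: [-0.2, 0.2, -2.3]
finger_gap: 0.499
```

```bash
python3 - <<'E'
from m2 import *
run("pics/w7.png",(200,120,250,200))
E
python3 g.py 0.508 0.373 0.16 0.25
```

```text
dock 6075.0 (array([0.50911728, 0.37317232, 0.2453962 ]), np.float64(65.08526187542219))
tool [0.50859421 0.36707654 0.22112911] foot top corners pred [[255.9, 292.1], [383.7, 292.2], [252.5, 213.6], [387.3, 213.7]]
cap top corners pred [[263.5, 381.0], [377.2, 381.2], [259.2, 273.6], [382.0, 273.7]] knob [[320.5, 337.5]]
at [0.5085 0.3672 0.221 ] yaw 0.2452 t 7.42 F [-1.3 -0.1 -2.5] gap 43.6
norm [0.0115 0.0015 0.122 ] [ 0.0006 -0.0002 -0.0015] calls 0.29
```

View pics/w7.png

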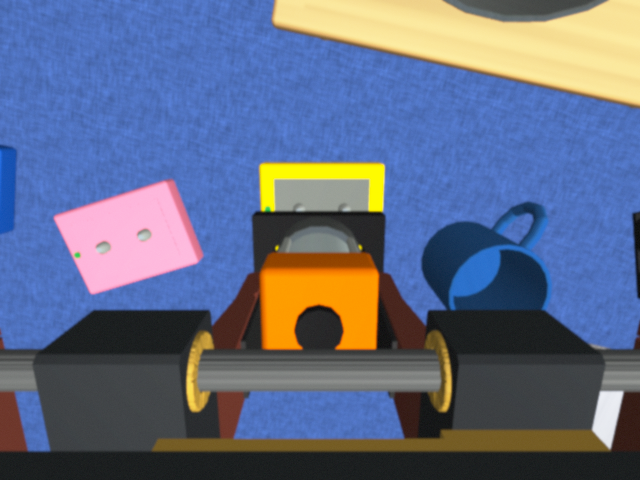

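Request:
servo_tool(plan=[0.012, 0.004, 0.02, 0, 0, 0, 0.012, 0.004, 0.05, 0, 0, 0, 0.012, 0.004, 0.08, 0, 0, 0, 0.012, 0.004, 0.11, 0, 0, 0, 0.012, 0.004, 0.125, 0, 0, 0])

```text
clock: 7.83
position: [0.5078, 0.3736, 0.1549]
eef_rot: [-0.0, 0.615, 0.789, -0.001]
wrist_force: [-1.8, -0.3, -3.5]
finger_gap: 0.497
```

Request:
servo_tool(plan=[0, 0, 0, 0, 0, 0, 0, 0, 0, 0, 0, 0, 0, 0, 0, 0, 0, 0, 0, 0, 0, 0, 0, 0, 0, 0, 0, 0, 0, 0])

```text
clock: 8.25
position: [0.5091, 0.3744, 0.1579]
eef_rot: [0.0, 0.615, 0.789, 0.001]
wrist_force: [-0.5, 0.3, -3.2]
finger_gap: 0.499
```

```bash
python3 - <<'E'
from m2 import *
c,s,r=run("pics/w8.png",(200,120,250,200))
i=c["frame"][:,:,::-1];cv2.imwrite("pics/w8c.png",cv2.resize(i[180:330,220:420],None,fx=4,fy=4,interpolation=2))
b=box(.5092,.3733,.246,.110,.080,0,.022);print("dock pred",proj(c,b[4:]).round(1).tolist())
T=camera("top");S=camera("scene")
i=T["frame"][:,:,::-1];j=S["frame"][:,:,::-1]
cv2.imwrite("pics/w8t.png",np.hstack([cv2.resize(i[190:290,120:220],(400,400),interpolation=2),cv2.resize(j[150:250,360:460],(400,400),interpolation=2)]))
E
python3 g.py 0.5092 0.3733 0.125 0.246
```

```text
dock 14352.0 (array([0.50903285, 0.37359673, 0.24722146]), np.float64(14.6281915197377))
tool [0.50908747 0.37438831 0.157891  ] foot top corners pred [[255.9, 292.1], [383.7, 292.2], [252.5, 213.6], [387.3, 213.7]]
cap top corners pred [[263.4, 381.0], [377.2, 381.1], [259.1, 273.6], [382.0, 273.7]] knob [[320.5, 337.5]]
dock pred [[247.4, 285.1], [242.3, 180.3], [390.8, 285.2], [396.1, 180.4]]
at [0.5088 0.3742 0.1575] yaw 0.2461 t 8.4 F [ 0.6 -0.8 -2.1] gap 44.0
norm [-0.0019  0.0003  0.065 ] [ 0.0002 -0.0001  0.    ] calls 0.16
```

View pics/w8c.png

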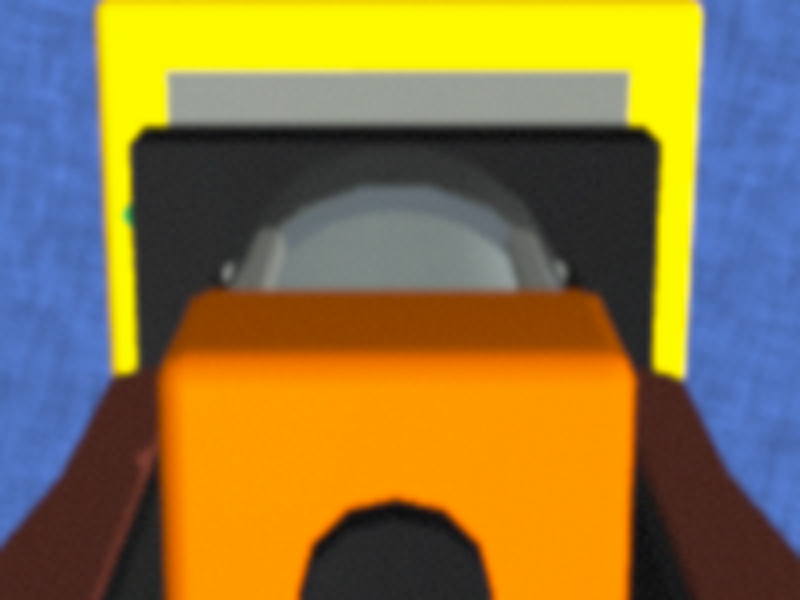

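View pics/w8t.png

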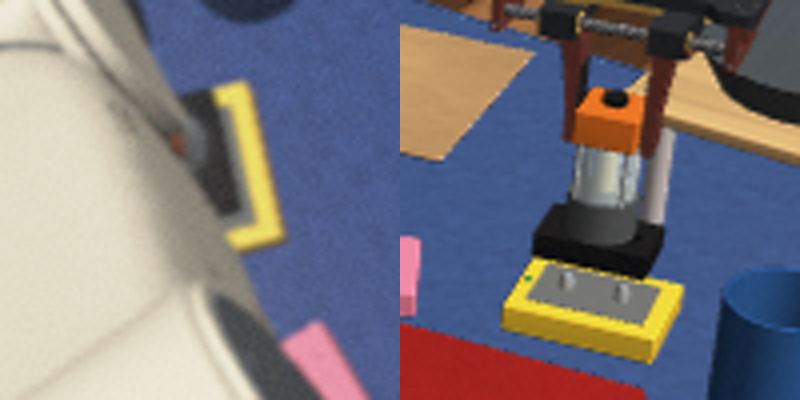

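Request:
servo_tool(plan=[-0.003, 0.0005, 0.01, 0, 0, 0, -0.003, 0.0005, 0.02, 0, 0, 0, -0.003, 0.0005, 0.03, 0, 0, 0, -0.003, 0.0005, 0.04, 0, 0, 0, -0.003, 0.0005, 0.048, 0, 0, 0])

```text
clock: 8.82
position: [0.5089, 0.3724, 0.1319]
eef_rot: [-0.0, 0.615, 0.789, -0.0]
wrist_force: [-0.4, 0.7, -1.6]
finger_gap: 0.496
```

```bash
python3 g.py 0.5092 0.3728 0.125 0.246
```

```text
at [0.5089 0.3724 0.1319] yaw 0.2461 t 8.82 F [-0.4  0.7 -1.6] gap 43.6
norm [0.0006 0.0008 0.0139] [-0.0003  0.0001  0.    ] calls 0.03
```

Request:
servo_tool(plan=[0, 0, 0.004, 0, 0, 0, 0, 0, 0.008, 0, 0, 0, 0, 0, 0.012, 0, 0, 0, 0, 0, 0.014, 0, 0, 0, 0, 0, 0.014, 0, 0, 0])

```text
clock: 9.23
position: [0.5094, 0.373, 0.1259]
eef_rot: [-0.0, 0.615, 0.789, 0.0]
wrist_force: [0.4, 2.1, -3.6]
finger_gap: 0.499
```

```bash
python3 g.py 0.5092 0.3728 0.122 0.246
python3 - <<'E'
from h import *
c=camera("wrist");i=c["frame"][:,:,::-1];j=camera("scene")["frame"][:,:,::-1]
cv2.imwrite("pics/w9.png",np.hstack([cv2.resize(i[190:290,220:420],(600,300),interpolation=2)[:, :500],cv2.resize(j[150:250,375:475],(300,300),interpolation=2)]))
E
python3 g.py 0.5092 0.3728 0.122 0.246
```

```text
at [0.5094 0.373  0.1259] yaw 0.2461 t 9.23 F [ 0.4  2.1 -3.6] gap 43.9
norm [-0.0002 -0.0004  0.0078] [ 0.0002 -0.0001  0.    ] calls 0.02
at [0.5093 0.3729 0.126 ] yaw 0.2461 t 9.33 F [ 0.5  2.9 -4.1] gap 43.8
norm [-0.0002 -0.0003  0.0079] [ 0.0002 -0.0001  0.    ] calls 0.02
```

View pics/w9.png

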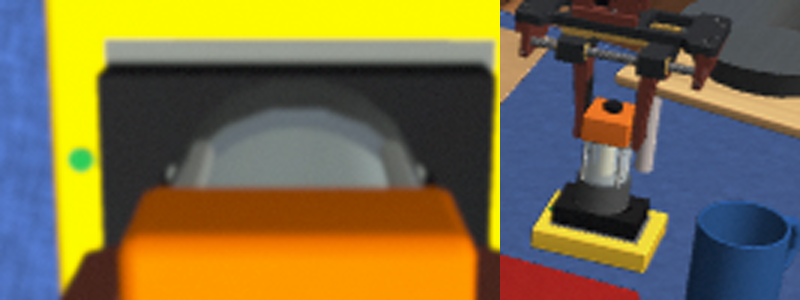

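The underside is now below the peg tips, with low force and the foot inside the dock frame, so the pegs are in the holes. I'll push it fully down.

Request:
servo_tool(plan=[0.001, 0, 0.004, 0, 0, 0, 0.002, 0, 0.008, 0, 0, 0, 0.002, 0, 0.012, 0, 0, 0, 0.002, 0, 0.014, 0, 0, 0, 0.002, 0, 0.014, 0, 0, 0])

```text
clock: 9.75
position: [0.5095, 0.3732, 0.1235]
eef_rot: [0.001, 0.615, 0.789, 0.0]
wrist_force: [-8.0, -8.5, 32.9]
finger_gap: 0.499
```

```bash
python3 g.py 0.5092 0.3728 0.122 0.246
```

```text
at [0.5095 0.3732 0.1235] yaw 0.2464 t 9.75 F [-8.  -8.5 32.9] gap 43.9
norm [-0.0006 -0.0008  0.003 ] [0.0003 0.0002 0.0001] calls 0.01
```

Contact with 33 N at z = 0.1235, which is where it should seat. I'll ease off, then open.

Request:
servo_tool(plan=[0, 0, -0.006, 0, 0, 0, 0, 0, -0.006, 0, 0, 0, 0, 0, -0.006, 0, 0, 0, 0, 0, -0.006, 0, 0, 0, 0, 0, -0.006, 0, 0, 0])

```text
clock: 10.17
position: [0.5095, 0.3735, 0.1236]
eef_rot: [0.0, 0.615, 0.789, 0.0]
wrist_force: [-2.8, -4.2, 14.3]
finger_gap: 0.496
```

Request:
servo_tool(plan=[0, 0, 0, 0, 0, 0, 0, 0, 0, 0, 0, 0, 0, 0, 0, 0, 0, 0, 0, 0, 0, 0, 0, 0, 0, 0, 0, 0, 0, 0], grip=1)

```text
clock: 10.58
position: [0.5088, 0.3735, 0.1215]
eef_rot: [-0.0, 0.615, 0.789, -0.0]
wrist_force: [0.7, 0.6, -0.7]
finger_gap: 0.841
```

Request:
servo_tool(plan=[0, 0, 0, 0, 0, 0, 0, 0, 0, 0, 0, 0, 0, 0, 0, 0, 0, 0, 0, 0, 0, 0, 0, 0, 0, 0, 0, 0, 0, 0])

```text
clock: 11.0
position: [0.509, 0.3736, 0.122]
eef_rot: [0.0, 0.615, 0.789, 0.0]
wrist_force: [-0.6, -0.3, 0.5]
finger_gap: 0.998
```

```bash
python3 g.py 0.5092 0.3728 0.24 0.246
```

```text
at [0.509  0.3736 0.122 ] yaw 0.2462 t 11.0 F [-0.6 -0.3  0.5] gap 87.9
norm [-0.0017  0.     -0.2361] [ 0.     -0.      0.0001] calls 0.57
```

Released. I'll rise straight up and check the seating.

Request:
servo_tool(plan=[0, 0, -0.04, 0, 0, 0, 0, 0, -0.1, 0, 0, 0, 0, 0, -0.18, 0, 0, 0, 0, 0, -0.26, 0, 0, 0, 0, 0, -0.3, 0, 0, 0])

```text
clock: 11.42
position: [0.5104, 0.3746, 0.2771]
eef_rot: [0.001, 0.615, 0.789, 0.003]
wrist_force: [0.5, 0.1, 0.5]
finger_gap: 0.996
```

```bash
python3 - <<'E'
from h import *
c=camera("wrist");i=c["frame"][:,:,::-1];S=camera("scene");j=S["frame"][:,:,::-1]
cv2.imwrite("pics/w10.png",np.hstack([cv2.resize(i[160:360,220:420],(400,400),interpolation=2),cv2.resize(j[160:250,380:470],(400,400),interpolation=2)]))
for cc,roi in((c,(220,150,200,200)),(S,(375,160,60,50))):
    m=mask(cc["frame"],(3,170,120),(17,255,255),roi)
    for z in(0,.012): print(m.sum(),z,fit([(cc,m)],(.044,.044,.110+z,.136+z),[.509,.373,.25]))
E
python3 g.py 0.46 0.17 0.27 0.4
```

```text
3398.0 0 (array([0.50907971, 0.37173493, 0.24465798]), np.float64(4.318394098388306))
3398.0 0.012 (array([0.50838929, 0.37279839, 0.24546167]), np.float64(9.301994858845495))
268.0 0 (array([0.51062629, 0.36595755, 0.31824373]), np.float64(1.868713402791249))
268.0 0.012 (array([0.52095384, 0.34562314, 0.34076039]), np.float64(2.319063511398806))
at [0.511  0.3751 0.2771] yaw 0.2462 t 11.52 F [ 0.3  0.4 -0.5] gap 87.7
norm [-0.373  -0.1989  0.0114] [ 0.0027 -0.0008 -0.049 ] calls 1.02
```

View pics/w10.png

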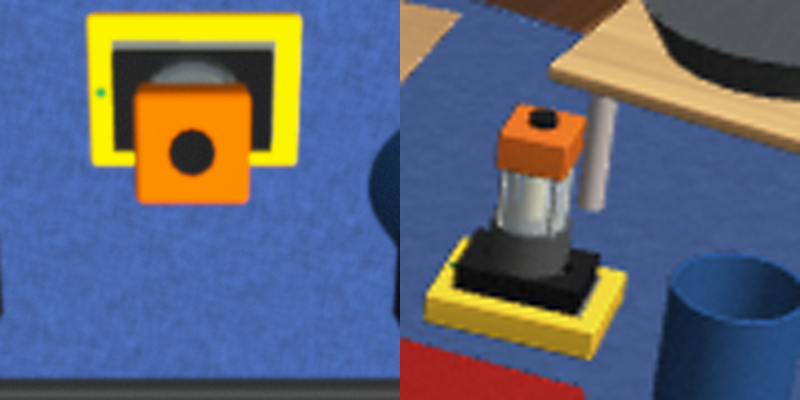

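The lantern is upright and flush inside the dock frame, centred within about 2 mm by the wrist fit. On to the lid handle.

```bash
python3 g.py 0.47 0.165 0.28 0.21
```

```text
at [0.511  0.3751 0.2771] yaw 0.2462 t 11.52 F [ 0.3  0.4 -0.5] gap 87.7
norm [-0.3875 -0.1818 -0.0085] [ 0.0026 -0.0011  0.0115] calls 1.03
```

Request:
servo_tool(plan=[-0.38, -0.18, 0, 0, 0, 0.011, -0.38, -0.18, 0, 0, 0, 0.011, -0.38, -0.18, 0, 0, 0, 0.011, -0.38, -0.18, 0, 0, 0, 0.011, -0.38, -0.18, 0, 0, 0, 0.011])

```text
clock: 11.93
position: [0.4668, 0.1674, 0.2705]
eef_rot: [-0.001, 0.628, 0.778, -0.001]
wrist_force: [0.9, 0.1, -0.8]
finger_gap: 0.997
```

```bash
python3 g.py 0.425 -0.03 0.28 0.18
```

```text
at [0.4668 0.1674 0.2705] yaw 0.2123 t 11.93 F [ 0.9  0.1 -0.8] gap 87.7
norm [-0.3684 -0.1649 -0.0185] [-0.0007  0.0001  0.0103] calls 0.97
```

Request:
servo_tool(plan=[-0.365, -0.165, -0.018, 0, 0, 0.01, -0.365, -0.165, -0.018, 0, 0, 0.01, -0.365, -0.165, -0.018, 0, 0, 0.01, -0.365, -0.165, -0.018, 0, 0, 0.01, -0.365, -0.165, -0.018, 0, 0, 0.01])

```text
clock: 12.35
position: [0.4242, -0.0285, 0.28]
eef_rot: [-0.001, 0.641, 0.768, -0.001]
wrist_force: [0.0, 0.4, -0.0]
finger_gap: 1.001
```

Request:
servo_tool(plan=[0, 0, 0, 0, 0, 0, 0, 0, 0, 0, 0, 0, 0, 0, 0, 0, 0, 0, 0, 0, 0, 0, 0, 0, 0, 0, 0, 0, 0, 0])

```text
clock: 12.77
position: [0.4261, -0.0253, 0.2805]
eef_rot: [-0.0, 0.64, 0.768, -0.0]
wrist_force: [-0.1, 0.1, 0.2]
finger_gap: 0.999
```

```bash
python3 - <<'E'
from h import *
c=camera("wrist");cv2.imwrite("pics/w11.png",c["frame"][:,:,::-1])
a=.181;X=np.array([np.cos(a),np.sin(a),0]);Y=np.array([-np.sin(a),np.cos(a),0]);H=np.array([.6975,-.0084,.101])
print("handle",(H-.27*X+[0,0,.026]), proj(c,[H-.27*X+[0,0,.033]+k*Y for k in(.065,0,-.065)]).round(1).tolist())
E
python3 g.py 0.432 -0.057 0.2 0.181
```

```text
handle [ 0.43191067 -0.0570036   0.127     ] [[319.9, 186.9], [319.7, 269.4], [319.5, 343.6]]
at [ 0.4262 -0.0253  0.2807] yaw 0.1823 t 12.82 F [-0.3 -0.5  0.5] gap 87.9
norm [-6.450e-02  1.000e-04  1.613e-01] [-0.0002 -0.0001  0.0004] calls 0.42
```

View pics/w11.png

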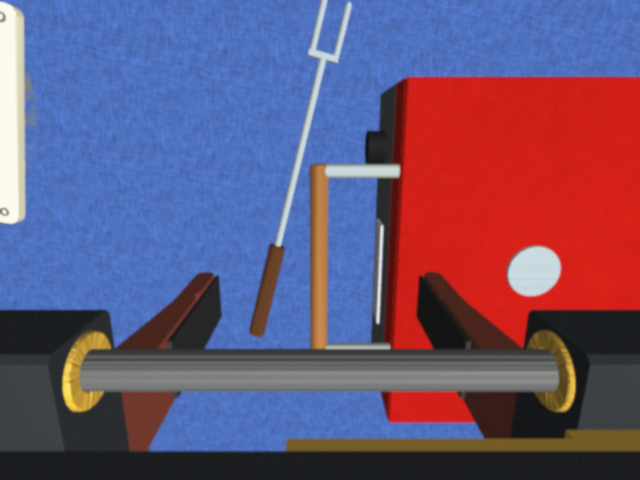

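The bar at column 319 sits where predicted and parallel to the fingers. I'll narrow the opening to about 48 mm so the inner finger clears the lid front, and descend.

Request:
servo_tool(plan=[-0.0645, 0, 0, 0, 0, 0, -0.0645, 0, 0, 0, 0, 0, -0.0645, 0, 0.04, 0, 0, 0, -0.0645, 0, 0.1, 0, 0, 0, -0.0645, 0, 0.16, 0, 0, 0], grip=0.1)

```text
clock: 13.23
position: [0.4327, -0.0575, 0.2007]
eef_rot: [0.001, 0.64, 0.768, 0.001]
wrist_force: [0.4, -0.7, 0.3]
finger_gap: 0.658
```

Request:
servo_tool(plan=[0, 0, 0, 0, 0, 0, 0, 0, 0, 0, 0, 0, 0, 0, 0, 0, 0, 0, 0, 0, 0, 0, 0, 0, 0, 0, 0, 0, 0, 0])

```text
clock: 13.65
position: [0.4329, -0.0582, 0.2025]
eef_rot: [0.001, 0.641, 0.768, 0.001]
wrist_force: [-0.2, 0.1, -0.2]
finger_gap: 0.548
```

```bash
python3 g.py 0.432 -0.057 0.125 0.181
```

```text
at [ 0.4329 -0.0582  0.2025] yaw 0.1804 t 13.65 F [-0.2  0.1 -0.2] gap 48.2
norm [ 0.0028 -0.0018  0.1549] [ 0.0009  0.0003 -0.0002] calls 0.37
```

Request:
servo_tool(plan=[0, -0.002, 0.03, 0, 0, 0, 0, -0.002, 0.07, 0, 0, 0, 0, -0.002, 0.11, 0, 0, 0, 0, -0.002, 0.14, 0, 0, 0, 0, -0.002, 0.155, 0, 0, 0])

```text
clock: 14.07
position: [0.4307, -0.0584, 0.1229]
eef_rot: [-0.0, 0.641, 0.768, -0.0]
wrist_force: [0.2, 0.0, -0.2]
finger_gap: 0.544
```

```bash
python3 g.py 0.432 -0.057 0.125 0.181
python3 - <<'E'
from h import *
c=camera("wrist");cv2.imwrite("pics/w12.png",c["frame"][:,:,::-1])
E
```

```text
at [ 0.4307 -0.0584  0.1229] yaw 0.1801 t 14.07 F [ 0.2  0.  -0.2] gap 47.8
norm [ 0.0022  0.003  -0.0041] [-0.0001 -0.     -0.0003] calls 0.01
```

View pics/w12.png

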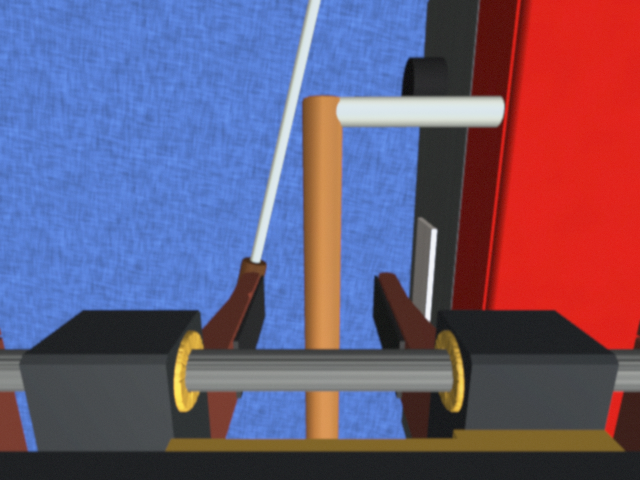

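The bar (column 321) is between the two fingers, which are clear of the lid. Closing.

Request:
servo_tool(plan=[0, 0.002, -0.002, 0, 0, 0, 0, 0.002, -0.002, 0, 0, 0, 0, 0.002, -0.002, 0, 0, 0, 0, 0.002, -0.002, 0, 0, 0, 0, 0.002, -0.002, 0, 0, 0], grip=-1)

```text
clock: 14.53
position: [0.4323, -0.0583, 0.1251]
eef_rot: [0.001, 0.641, 0.768, 0.0]
wrist_force: [-0.2, -1.1, 0.4]
finger_gap: 0.214
```

Request:
servo_tool(plan=[0, 0, 0, 0, 0, 0, 0, 0, 0, 0, 0, 0, 0, 0, 0, 0, 0, 0, 0, 0, 0, 0, 0, 0, 0, 0, 0, 0, 0, 0])

```text
clock: 14.95
position: [0.432, -0.0582, 0.1249]
eef_rot: [0.0, 0.641, 0.768, 0.0]
wrist_force: [-2.3, 0.0, 6.8]
finger_gap: 0.151
```

```bash
python3 g.py 0.432 -0.057 0.125 0.181
python3 - <<'E'
from h import *
for th in range(0,52,5):
    t=np.radians(th);d=.27*np.cos(t)-.026*np.sin(t);z=.27*np.sin(t)+.026*np.cos(t)
    print(th,"y+",round((.27-d)/.5,4),"z",round(-(z-.026)/.5,4))
E
```

```text
at [ 0.432  -0.0582  0.1249] yaw 0.1802 t 14.95 F [-2.3  0.   6.8] gap 13.3
norm [ 0.0025  0.0004 -0.0001] [ 0.0002  0.0001 -0.0002] calls 0.01
0 y+ 0.0 z -0.0
5 y+ 0.0066 z -0.0469
10 y+ 0.0172 z -0.093
15 y+ 0.0319 z -0.138
20 y+ 0.0504 z -0.1816
25 y+ 0.0726 z -0.2233
30 y+ 0.0983 z -0.263
35 y+ 0.1275 z -0.3003
40 y+ 0.1598 z -0.3349
45 y+ 0.1949 z -0.3666
50 y+ 0.2327 z -0.3951
```

Gripped at 13.3 mm (the bar is 14). I'll raise it along the hinge arc.

Request:
servo_tool(plan=[0, 0.003, -0.024, 0, 0, 0, 0, 0.0066, -0.047, 0, 0, 0, 0, 0.0115, -0.07, 0, 0, 0, 0, 0.017, -0.093, 0, 0, 0, 0, 0.024, -0.116, 0, 0, 0])

```text
clock: 15.37
position: [0.4434, -0.0562, 0.1827]
eef_rot: [-0.0, 0.641, 0.768, -0.0]
wrist_force: [1.3, -0.9, -3.9]
finger_gap: 0.152
```

```bash
cat > a.py <<'E'
from h import *
s=read_state();p=s["position"]+[0,0,.002];a=.181
d=(np.array([.6975,-.0084])-p[:2])@[np.cos(a),np.sin(a)];z=p[2]-.101
th=np.arctan2(z,d)-np.arctan2(.026,.27)
print("angle",np.degrees(th).round(2),"radius",np.hypot(d,z).round(4),"(.2713)","t",round(s["clock"],2),"F",s["wrist_force"].round(1),"gap",round(88*s["finger_gap"],1),"dq",np.abs(s["dq"]).max().round(3))
E
python3 a.py
```

```text
angle 12.45 radius 0.2717 (.2713) t 15.37 F [ 1.3 -0.9 -3.9] gap 13.4 dq 0.362
```

Request:
servo_tool(plan=[0, 0.008, -0.022, 0, 0, 0, 0, 0.017, -0.044, 0, 0, 0, 0, 0.026, -0.066, 0, 0, 0, 0, 0.037, -0.087, 0, 0, 0, 0, 0.0485, -0.1075, 0, 0, 0])

```text
clock: 15.78
position: [0.4659, -0.052, 0.236]
eef_rot: [-0.001, 0.64, 0.768, -0.002]
wrist_force: [-2.9, -3.8, -1.3]
finger_gap: 0.149
```

```bash
python3 a.py
```

```text
angle 24.67 radius 0.2726 (.2713) t 15.78 F [-2.9 -3.8 -1.3] gap 13.1 dq 0.323
```

Request:
servo_tool(plan=[0, 0.013, -0.02, 0, 0, 0, 0, 0.026, -0.04, 0, 0, 0, 0, 0.041, -0.059, 0, 0, 0, 0, 0.056, -0.077, 0, 0, 0, 0, 0.072, -0.0945, 0, 0, 0])

```text
clock: 16.2
position: [0.4983, -0.046, 0.2831]
eef_rot: [-0.004, 0.64, 0.768, -0.004]
wrist_force: [-19.1, -5.4, 12.3]
finger_gap: 0.152
```

```bash
python3 a.py; python3 g.py 0.546 -0.036 0.3225 0.181
```

```text
angle 36.75 radius 0.2738 (.2713) t 16.2 F [-19.1  -5.4  12.3] gap 13.4 dq 0.297
at [ 0.4983 -0.046   0.2831] yaw 0.1806 t 16.2 F [-19.1  -5.4  12.3] gap 13.4
norm [ 0.0027  0.0965 -0.0798] [-0.0037 -0.0001 -0.0001] calls 0.3
```

A radial force of about 22 N is building up because my arc is about 3 mm too tight. I'll continue with a slightly wider arc.

Request:
servo_tool(plan=[0, 0.006, -0.014, 0, 0, 0, 0, 0.017, -0.025, 0, 0, 0, 0, 0.028, -0.036, 0, 0, 0, 0, 0.038, -0.045, 0, 0, 0, 0, 0.048, -0.053, 0, 0, 0])

```text
clock: 16.62
position: [0.5245, -0.0413, 0.3103]
eef_rot: [-0.002, 0.641, 0.768, -0.002]
wrist_force: [-11.2, -2.8, 9.4]
finger_gap: 0.147
```

```bash
python3 a.py; python3 g.py 0.546 -0.036 0.3225 0.181
python3 - <<'E'
from h import *
a=camera("scene")["frame"][:,:,::-1];cv2.imwrite("pics/s1.png",a)
E
```

```text
angle 44.69 radius 0.275 (.2713) t 16.62 F [-11.2  -2.8   9.4] gap 13.0 dq 0.17
at [ 0.5245 -0.0413  0.3103] yaw 0.1803 t 16.62 F [-11.2  -2.8   9.4] gap 13.0
norm [ 0.0027  0.0441 -0.0247] [-0.0017 -0.     -0.0002] calls 0.12
```

View pics/s1.png

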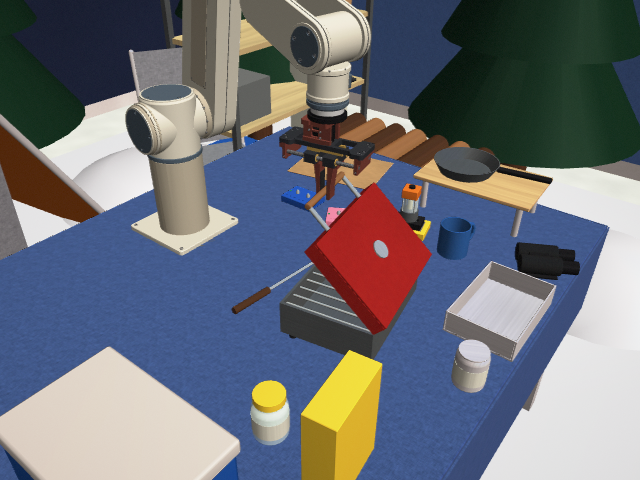

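The scene view shows the lid open at about 45°, held by the bar at (325,190), with the lantern standing on its dock at (412,205). Last few degrees.

Request:
servo_tool(plan=[0, 0.005, -0.009, 0, 0, 0, 0, 0.013, -0.015, 0, 0, 0, 0, 0.021, -0.021, 0, 0, 0, 0, 0.029, -0.026, 0, 0, 0, 0, 0.036, -0.031, 0, 0, 0])

```text
clock: 17.08
position: [0.5439, -0.0378, 0.326]
eef_rot: [-0.001, 0.641, 0.768, -0.001]
wrist_force: [-5.0, -1.7, 4.5]
finger_gap: 0.148
```

Request:
servo_tool(plan=[0, 0, 0, 0, 0, 0, 0, 0, 0, 0, 0, 0, 0, 0, 0, 0, 0, 0, 0, 0, 0, 0, 0, 0, 0, 0, 0, 0, 0, 0])

```text
clock: 17.5
position: [0.544, -0.0378, 0.3261]
eef_rot: [-0.0, 0.641, 0.768, -0.0]
wrist_force: [-6.2, -2.2, 5.4]
finger_gap: 0.149
```

```bash
python3 a.py
python3 - <<'E'
from h import *
S=camera("scene");T=camera("top");a=S["frame"][:,:,::-1];b=T["frame"][:,:,::-1]
cv2.imwrite("pics/s2.png",np.hstack([a[160:400,200:520],b[130:370,140:480]]))
# lid angle from the scene picture: top-face silhouette fit over theta
ms=mask(S["frame"],(0,150,60),(4,255,255),(280,160,170,190),(172,150,60),(180,255,255))
al=.181
def P(th):
    L=np.array([[x,y,z] for x in(0,-.21) for y in(-.14,.14) for z in(0,.038)])
    c,s=np.cos(th),np.sin(th)
    Q=np.c_[L[:,0]*c+L[:,2]*s, L[:,1], -L[:,0]*s+L[:,2]*c]
    Rz=Ro.from_euler("z",al).as_matrix();return Q@Rz.T+[.6975,-.0095,.101]
best=[]
for d in np.arange(40,60,.5):
    hu=cv2.convexHull(proj(S,P(np.radians(d))).astype(np.float32));im=np.zeros((480,640),np.uint8)
    cv2.fillConvexPoly(im,np.round(hu*16).astype(np.int32),255,shift=4);best.append((np.abs(im/255.-ms).sum(),d))
print(sorted(best)[:4],ms.sum())
m=mask(S["frame"],(3,170,120),(17,255,255),(395,170,40,50))
print("lantern cap",fit([(S,m)],(.044,.044,.110,.136),[.509,.373,.25]))
E
python3 a.py
```

```text
angle 49.96 radius 0.2757 (.2713) t 17.5 F [-6.2 -2.2  5.4] gap 13.1 dq 0.002
[(np.float64(225.0), np.float64(48.5)), (np.float64(231.0), np.float64(48.0)), (np.float64(289.0), np.float64(49.0)), (np.float64(306.0), np.float64(49.5))] 10242.0
lantern cap (array([0.51020291, 0.36629676, 0.3297814 ]), np.float64(2.063308892424624))
angle 49.95 radius 0.2757 (.2713) t 17.6 F [-5.3 -2.8  5.2] gap 13.4 dq 0.002
```

View pics/s2.png

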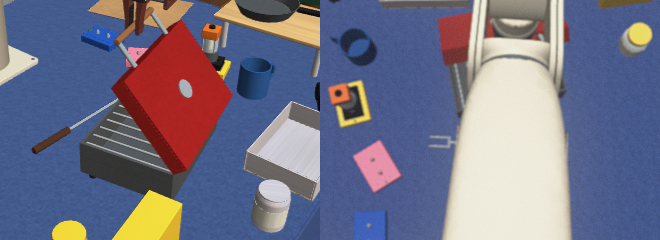

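The lid is at 48.5–50° by two independent estimates and still. The lantern is seated, and the bystanders are where they were. Handing in.

```bash
python3 -c "
from rig import *
print(finish_job())"; python3 a.py
```

```text
the job is handed in; nothing more can be done
None
the job is handed in; nothing more can be done
```

The lantern is on the yellow dock and released, and the red lid is held open at about 50° in the gripper. I handed the job in at about 17.6 s; no verdict was reported.

**Lantern:** I took it by the orange cap and pushed it down over both pegs until it stopped, with 33 N at the expected seated height. After release, the wrist camera put it within about 2 mm of the dock centre, with its turn matching the dock's. The scene camera disagreed by 6–7 mm in y and 0.07 rad in turn. It had also read the dock about 4 mm lower in y than the top camera did, so I trusted the wrist camera. Uprightness I judged by eye only.

**Lid:** At the end the arm was still, gripping the bar at 13 mm.
- **Angle:** the handle position gave 50.0° and the scene picture 48.5°, both inside the allowed 43–57°.
- **Radial force:** about 22 N built up during the lift because my arc was a few millimetres too tight. I widened it, and about 8 N remained at the end.
- **Radius mismatch:** the measured handle radius was 275.7 mm against the given 271.3 mm, so my hinge estimate is probably a few millimetres off.

**Mug, jar and fork:** they looked unmoved in the last scene picture. I did not measure their positions again.

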